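# Set and lock the bag sealer's length stop

### The job

Set the bag sealer for the yellow bag size: push the blue length stop along its rail until its spring pin clicks into the notch of the yellow marker, passing over any other notch on the way. Then press the red lock button on top of the stop all the way down. Push gently, do not grip or lift anything, do not press the lock before the stop sits in the yellow notch, leave the other things on the bench where they stand, and finish clear of everything.

Things in the scene. Friction and masses are not known exactly. Their poses are not given: they have to be found in the camera images.
- rail: Sealing station, fixed: aluminium rail 50 wide, 22 high, 470 mm long. Origin on the bench under its middle; y along the rail. White bag bed 4 mm thick at x -120 to -30; steel strip 14 mm high at x 38 to 103 carries the markers. A white sealer with red arm, up to 100 mm high, stands across the end at y -370 to -290, x -200 to 115. Black end caps at y +-240, 34 mm high.
- stop: Blue length stop, slides along the rail. Origin on the rail's centre line at bench level, axes as the rail's. Block 60 mm in x, 70 in y (faces at y +-35), heights 23 to 60. An aluminium fence (y -35 to -31, heights 6 to 45) reaches over the bed to x -110. It may be pushed either way on these faces; friction 0.6 N, plus 1 N at 30 mm/s; travel +-150 mm about the rail's middle.
- stop_pin (a point): Tip of the spring pin, on a dark arm on the stop's +x side (22 mm wide, heights 36 to 50, to x 75; black pin head up to 73 mm high; thin red pointer). The point is fixed in the stop at x 60, y 0, height 27 mm and does not show the pin's rise. The stop is in a notch when this point has the same y along the rail as that marker's origin.
- mark_yellow: Yellow marker, the wanted one, fixed on the strip, 26 mm wide along the rail; a tab 32 mm long, 18 high, black centre line, on its +x side. Origin in the middle of its notch at height 14 mm; y along the rail. Two steel bars at y +-8 form the notch: the push rises to 6 to 10 N some 9 to 17 mm before the middle, then drops as the pin pulls the stop in.
- mark_white: White marker, built like the yellow one. The three markers stand in any order; the stop starts between the first and second along y, so yellow may be on either side, with another on the way. In any notch a stop let go within about 5 mm of the middle centres itself; 6 to 10 N pushes it out on the far side.
- mark_green: The green marker, built like the yellow one, for another bag size.
- lock_top (a point): Centre of the top of the red lock button, a disc 26 mm across in the middle of the blue stop's top; its top stands at 74 mm height when up, at 66 mm when fully down. It rides on the stop.
- lock (a joint): Lock button travel, m: 0 up, 0.008 fully down. It takes about 4 N and stays where it is left; 10 N bottoms it.
- jar: Glass jar with steel lid, 72 mm across, 90 mm high; origin under its centre. Bystander, loose.
- mushroom: A brown mushroom, cap 62 mm across, 44 mm high; origin under its stem. Bystander, loose.
- mug: White mug, 76 mm across, 85 mm high, handle to its +y; origin under its centre. Bystander, loose.
- tape: Orange roll of tape, 90 mm across, 24 mm high, lying flat; origin under its centre. Bystander, loose.
- brush: Brush, 150 mm long, about 20 mm high, lying along its x axis; origin under its middle. Bystander, loose.
- bottle: Brown bottle, 60 mm across, 170 mm high; origin under its centre. Bystander, loose.

How it is judged:
On the way, in this order (a step that is already met when the one before it is completed fails the run):
1. the stop sits in the yellow notch with the lock still up (y of stop_pin in the frame of mark_yellow between -0.004 and 0.004 m and linear speed of stop below 0.01 m/s and value of joint lock below 0.003 m), for 0.2 s.
2. the lock button is pressed down with the stop in the yellow notch (y of stop_pin in the frame of mark_yellow between -0.004 and 0.004 m and value of joint lock above 0.006 m), for 0.1 s.
At the end, for the whole second after the job is handed in: The stop rests in the yellow notch (pin within 3 mm of its middle along the rail) and the lock button is at least 6 of its 8 mm down (y of stop_pin in the frame of mark_yellow between -0.003 and 0.003 m and value of joint lock above 0.006 m and linear speed of stop below 0.005 m/s); the robot touches nothing.
It fails at once if the lock was pressed (over 3 mm) while the stop was not in the yellow notch (over 6 mm off) (value of joint lock above 0.003 m and not (y of stop_pin in the frame of mark_yellow between -0.006 and 0.006 m)).
It fails at once if the stop was gripped or shoved with more than 35 N before its lock was down, or the stop or button pressed with more than 80 N at any time ((contact force between the fingers and stop above 35 N and value of joint lock below 0.006 m) or contact force between the fingers and stop above 80 N).
It fails at once if a bystander was moved more than 20 mm or lifted (distance of any of jar, mushroom, mug, tape, brush, bottle from where it was at the start of the episode above 0.02 m).
It also fails if it takes over 58 s, if anything falls off the work surface, if the arm or the gripper's body presses on something with over 40 N, if the wrist force passes 120 N, or if a joint passes its speed limit or range.

### The arm

A 6-joint arm with a two-finger parallel gripper is mounted at the origin on the work surface. World frame = base frame: x ahead of the robot, y to its left, z up, the work surface at z = 0. Lengths are in m, angles in rad, forces in N, time in s.
With the tool pointing down it reaches from about 0.3 to 0.875 m from the base axis. Payload 6.4 kg.
Tool frame: the origin (TCP) lies at the very end of the fingers, on their centre line; the grasp point (between the pads) lies 19 mm behind it; z points along the fingers, y is the line along which they close (so a half turn about z gives the same grasp; the last joint's range is limited). The gripper opens to 85 mm and grips with 20 to 120 N. Pads are 22 mm wide; open, the fingers measure 114 mm over their backs; the gripper's body (76 mm by 85 mm) begins 54 mm behind the grasp point. The pads swing forward as they close: fully open they stand 13 mm farther back than shut.
Start: joints at [-1.494, 0.181, 1.607, -0, 1.354, -0.206], TCP at [0.16, -0.552, 0.231] pointing down, gripper open.
Joint ranges: [-2.99, 2.99], [-0.89, 2.07], [0.3, 2.58], [-1.14, 4.28], [0, 2.63], [-3.12, 3.12]. Speed limits (rad/s): [2.57, 2.57, 3.01, 3.14, 3.14, 3.14].

### API

Orientations are given as a unit quaternion [w, x, y, z].
In Python, from bench import ctrl, camera, camera_params, get_obs gives the robot as it stands (ctrl), with the cameras as plain functions and the readings as plain functions.
- The arm moves only by the shell command python3 jog.py 'ROWS'. ROWS is a JSON list of rows, 1 to 10 of them, each of 7 numbers: dx, dy, dz in m, then a rotation vector rx, ry, rz in rad, then the opening from 0.0 (shut) to 1.0 (fully open); each row is the pose to reach, as a shift and turn from the pose commanded when the command began, along the tool's axes at that moment; what a row does not reach only later rows make up. A row lasts 1/8 s, in which the tool goes at most 0.0625 m and 0.188 rad, less where a joint would pass 70% of its speed; a pose out of reach is approached as far as the arm can. The fingers move at their own pace and stop on an object; the grip force is fixed at half the most. Time passes only in rows, so rows that do not move let the fingers close. It prints the time, the measured TCP pose, the force, the opening and the grip force at its end.
- get_obs(): the state, without advancing time (a new reading comes with each control period).
- camera(name): name is "scene" or "top"; returns the picture (384x512x3 uint8, blue, green, red); there is no depth.
- camera_params(name): a dict with "fovy" (degrees; the focal length in pixels is half the picture's height over the tangent of half this angle, whatever the lens; pixels are square), "cx", "cy" (the principal point, pixels), "dist" ([k1, k2, p1, p2, k3] as OpenCV has them; the pictures are not rectified), "view" (4x4, takes a point from world to camera coordinates). Camera axes: x right, y up, looking along -z (the intrinsics and any distortion apply to the point x, -y, -z); pixel columns grow to the right and rows downward; lengths in m; the calibration is good to about 2 mm. A picture is of the moment at which its call begins. camera_params takes no time and is no camera call.
- ctrl.hand_in(): hands the job in; it is judged then, once.
The state is a dict: "time_s": time; "q": joint angles; "dq": joint speeds; "joint_efforts": joint torques, N m; "eef_pos": TCP position; "eef_rot": TCP orientation; "wrist_force": force on the tool from outside, world axes, zero at the start; "torque": the same for the moment, N m; "opening": opening from 0.0 (shut) to 1.0 (fully open); "grasp_force": force on a finger pad.
Only numpy, scipy, OpenCV 4.12 (cv2) and the standard library are available. Lean on these libraries where they do the work, as an engineer would, in place of code of your own. Each camera call takes 0.05 s, during which the arm holds its last target. There are 200 camera calls.

## Working session

There is one attempt and no reset: what is moved stays moved. The work goes in short steps, Python scripts to look and compute and a shell command to move; the robot and the scene stay as the last step left them, time stands still between calls to the robot, and variables do not carry over. Pictures are saved under pics/ and viewed, at most 10 in all, crops included, and the job is handed in when it is done.

```bash
ls; mkdir -p pics; python3 - <<'E'
from bench import ctrl, camera, camera_params, get_obs
import cv2
for n in("scene","top"):
    cv2.imwrite(f"pics/{n}0.png",camera(n)); print(camera_params(n))
o=get_obs();print(o["time_s"],o["eef_pos"],o["eef_rot"],o["wrist_force"])
E
```

```text
bench.py
jog.py
pics
{'fovy': 55.769985031302525, 'cx': 252.9103008914864, 'cy': 187.05945116775302, 'dist': array([-0.10889504,  0.        ,  0.        ,  0.        ,  0.        ]), 'view': array([[ 0.8599431 ,  0.51021243, -0.0134586 , -0.51736605],
       [-0.35074245,  0.60990792,  0.71062794,  0.12913308],
       [ 0.37077971, -0.60637909,  0.70343927, -1.11319625],
       [ 0.        ,  0.        ,  0.        ,  1.        ]])}
{'fovy': 42.814586234641645, 'cx': 260.4464648134418, 'cy': 189.22411025917145, 'dist': array([-0.00959303,  0.        ,  0.        ,  0.        ,  0.        ]), 'view': array([[-0.01183852, -0.9998083 , -0.01559536,  0.07966439],
       [ 0.98995757, -0.01391623,  0.14067815, -0.61885205],
       [-0.14086821, -0.01377332,  0.98993254, -1.12910576],
       [ 0.        ,  0.        ,  0.        ,  1.        ]])}
0.1 [ 0.16044017 -0.55165376  0.23049652] [-7.69474919e-04  9.90017178e-01  1.40944640e-01  5.47303624e-05] [1.18978082 0.4336704  0.24236839]
```

View pics/scene0.png

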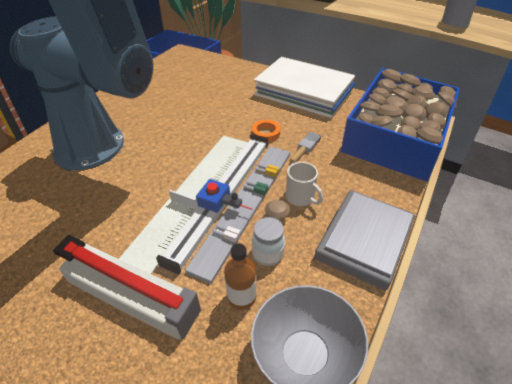

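View pics/top0.png

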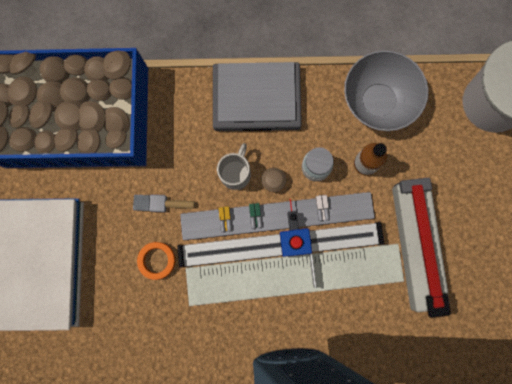

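The top view shows the stop at (296,242), with the white marker at (322,208) on its right and green (256,215) and yellow (225,219) on its left. Image left is world +y. So I push toward +y, passing over green.

```bash
cat > h.py <<'E'
import numpy as np,cv2
from bench import ctrl, camera, camera_params, get_obs
def K(p):
    f=192/np.tan(np.radians(p["fovy"]/2)); return np.array([[f,0,p["cx"]],[0,f,p["cy"]],[0,0,1.]])
def ray(n,uv):
    p=camera_params(n);u=cv2.undistortPoints(np.array([[uv]],float),K(p),p["dist"])[0,0]
    R=p["view"][:3,:3];t=p["view"][:3,3]; return -R.T@t, R.T@np.array([u[0],-u[1],-1.])
def plane(n,uv,z):
    c,d=ray(n,uv); return c+d*(z-c[2])/d[2]
def two(a,b):
    c,d=ray("top",a);e,g=ray("scene",b);s=np.linalg.lstsq(np.c_[d,-g],e-c,rcond=None)[0]
    P,Q=c+s[0]*d,e+s[1]*g; return (P+Q)/2,np.linalg.norm(P-Q)
def blobs(im,lo,hi,amin=15):
    m=cv2.inRange(cv2.cvtColor(im,cv2.COLOR_BGR2HSV),lo,hi)
    n,l,s,c=cv2.connectedComponentsWithStats(m)
    return [(c[i].round(1).tolist(),s[i].tolist()) for i in range(1,n) if s[i,4]>=amin]
COL=dict(yellow=((20,150,100),(32,255,255)),green=((65,70,30),(90,255,255)),blue=((105,150,60),(125,255,255)),red=((0,190,110),(4,255,255)),red2=((175,190,110),(180,255,255)))
E
python3 - <<'E'
from h import *
for n in("top","scene"):
    im=cv2.imread(f"pics/{n}0.png")
    for k,v in COL.items(): print(n,k,[b for b in blobs(im,*v)][:8])
    if n=="top": c=im[180:310,170:400]; cv2.imwrite("pics/ct.png",cv2.resize(c,None,fx=3.4,fy=3.4,interpolation=2))
    else: c=im[125:285,150:310]; cv2.imwrite("pics/cs.png",cv2.resize(c,None,fx=3.7,fy=3.7,interpolation=2))
E
```

```text
top yellow [([224.1, 212.8], [219, 206, 11, 14, 129])]
top green [([254.7, 209.7], [250, 204, 11, 13, 114])]
top blue [([91.7, 109.7], [0, 48, 137, 112, 1325]), ([9.9, 51.9], [0, 51, 24, 3, 61]), ([295.5, 242.2], [280, 229, 32, 27, 557])]
top red [([427.0, 245.1], [413, 185, 30, 122, 1215]), ([295.8, 241.9], [291, 237, 11, 11, 99])]
top red2 []
scene yellow [([5.9, 123.7], [0, 111, 14, 26, 68]), ([271.7, 170.2], [266, 165, 13, 11, 103])]
scene green [([181.1, 5.9], [169, 0, 24, 20, 254]), ([220.7, 9.4], [208, 0, 27, 25, 418]), ([260.8, 186.5], [255, 183, 12, 8, 64])]
scene blue [([497.0, 4.4], [477, 0, 35, 13, 314]), ([172.7, 40.7], [147, 31, 72, 26, 709]), ([503.3, 97.2], [487, 60, 25, 61, 786]), ([402.0, 145.6], [348, 68, 112, 112, 2796]), ([433.8, 84.1], [419, 77, 31, 17, 122]), ([213.4, 193.3], [198, 182, 30, 21, 255])]
scene red [([211.2, 186.2], [209, 184, 6, 5, 18]), ([102.7, 264.2], [64, 242, 83, 49, 810]), ([164.8, 295.4], [147, 283, 35, 24, 281])]
scene red2 []
```

View pics/ct.png

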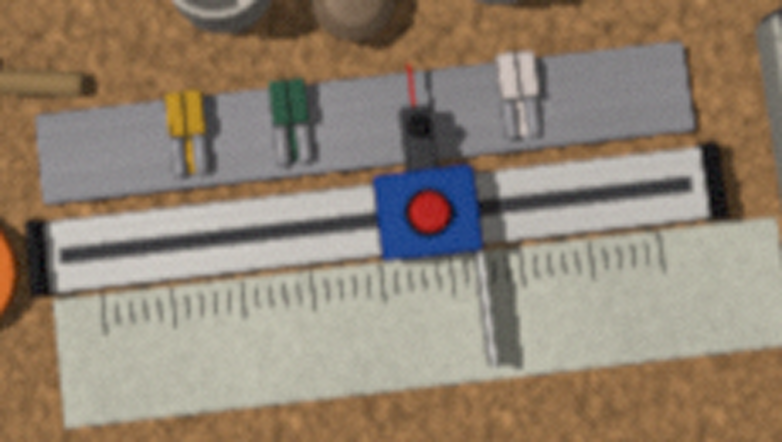

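View pics/cs.png

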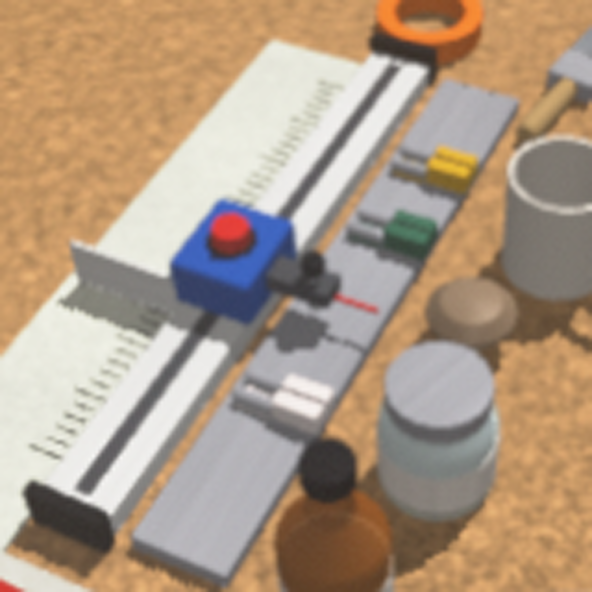

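```bash
python3 - <<'E'
from h import *
t=lambda x,y:((x+.5)/3.4-.5+170,(y+.5)/3.4-.5+180)
s=lambda x,y:((x+.5)/3.7-.5+150,(y+.5)/3.7-.5+125)
a=plane("top",t(66,257),.022);b=plane("top",t(690,184),.022)
print("slot",a,b,np.linalg.norm(a-b))
sa=plane("scene",s(395,68),.022);sb=plane("scene",s(85,488),.022);print("slot scene",sa,sb)
u=(a-b)/np.linalg.norm(a-b);v=np.array([u[1],-u[0],0])
us=(sa-sb)/np.linalg.norm(sa-sb)
mid=(a+b)/2
print("u",u,us,"yaw",np.arctan2(-u[0],u[1]),np.arctan2(-us[0],us[1]))
def loc(P): d=P-mid; return (d@v).round(4),(d@u).round(4)
for n,p,q in [("lock",(295.8,241.9),(211.2,186.2)),("yellow",(224.1,212.8),(271.7,170.2)),("green",(254.7,209.7),(260.8,186.5)),
  ("white",t(517,76),s(301,397)),("pointer",t(410,66),s(377,311)),("pinhead",t(420,122),s(313,262)),
  ("capL",t(38,257),s(405,45)),("capR",t(713,181),s(70,515))]:
    P,e=two(p,q); print(n,P.round(4),"err",e.round(4),"rail xy",loc(P))
for n,p,z in[("stripL1",t(36,116),.014),("stripL2",t(44,203),.014),("stripR1",t(683,43),.014),("stripR2",t(694,131),.014),
 ("lock",(295.8,241.9),.074),("yel",(224.1,212.8),.032),("yel bar",t(192,165),.02),("grn",(254.7,209.7),.032),("tip",t(410,66),.043),
 ("blkTL",t(374,177),.06),("blkTR",t(471,166),.06),("blkBR",t(482,249),.06),("blkBL",t(384,259),.06)]:
    P=plane("top",p,z);print(n,P.round(4),loc(P))
E
```

```text
slot [0.46524101 0.24538146 0.022     ] [ 0.51108499 -0.19634726  0.022     ] 0.4441012686265501
slot scene [0.46813523 0.24579258 0.022     ] [ 0.51151273 -0.19374181  0.022     ]
u [-0.10322866  0.99465765  0.        ] [-0.09821254  0.99516546  0.        ] yaw 0.10341287659376387 0.09837111436978407
lock [ 0.4918 -0.0091  0.0719] err 0.0013 rail xy (np.float64(0.0002), np.float64(-0.0338))
yellow [0.5661 0.1607 0.0242] err 0.0003 rail xy (np.float64(0.0916), np.float64(0.1274))
green [0.5731 0.0869 0.0284] err 0.0018 rail xy (np.float64(0.0909), np.float64(0.0532))
white [ 0.5887 -0.0757  0.0293] err 0.0001 rail xy (np.float64(0.0897), np.float64(-0.11))
pointer [0.5966 0.0011 0.039 ] err 0.002 rail xy (np.float64(0.1054), np.float64(-0.0344))
pinhead [ 0.5537 -0.0041  0.0672] err 0.0001 rail xy (np.float64(0.0622), np.float64(-0.0353))
capL [0.466  0.2639 0.0322] err 0.0016 rail xy (np.float64(0.0027), np.float64(0.2404))
capR [ 0.5137 -0.2126  0.0193] err 0.0018 rail xy (np.float64(0.001), np.float64(-0.2385))
stripL1 [0.5662 0.2692 0.014 ] (np.float64(0.1029), np.float64(0.2353)
[... 161 characters left out ...]
5492 -0.2026  0.014 ] (np.float64(0.0373), np.float64(-0.2322))
lock [ 0.4922 -0.0085  0.074 ] (np.float64(0.0006), np.float64(-0.0333))
yel [0.5655 0.16   0.032 ] (np.float64(0.0909), np.float64(0.1268))
yel bar [0.5292 0.1563 0.02  ] (np.float64(0.0544), np.float64(0.1268))
grn [0.572  0.0862 0.032 ] (np.float64(0.0898), np.float64(0.0527))
tip [0.5953 0.0008 0.043 ] (np.float64(0.1041), np.float64(-0.0347))
blkTL [0.5168 0.0278 0.06  ] (np.float64(0.0289), np.float64(0.0003))
blkTR [ 0.5235 -0.0389  0.06  ] (np.float64(0.0286), np.float64(-0.0667))
blkBR [ 0.4669 -0.0449  0.06  ] (np.float64(-0.0283), np.float64(-0.0669))
blkBL [0.461 0.022 0.06 ] (np.float64(-0.0273), np.float64(0.0003))
```

Measurements agree with each other: the rail yaw is about 0.1 rad, the stop is at s≈-0.034, green at 0.053 and yellow at 0.127. The stop has to move about 161 mm along +y. First I move above a spot just behind the stop's -y face.

```bash
R='[0.455,-0.349,0,0,0,0.18,0]'; python3 jog.py '[[0.045,-0.035,0,0,0,0.02,0],[0.1,-0.077,0,0,0,0.04,0],[0.15,-0.115,0,0,0,0.06,0],[0.2,-0.153,0,0,0,0.08,0],[0.25,-0.192,0,0,0,0.1,0],[0.3,-0.23,0,0,0,0.12,0],[0.35,-0.268,0,0,0,0.14,0],[0.4,-0.307,0,0,0,0.16,0],[0.455,-0.349,0,0,0,0.18,0],[0.455,-0.349,0,0,0,0.18,0]]'
cat > st.py <<'E'
from h import *
o=get_obs();P=o["eef_pos"];m=np.array([.48816,.02452]);u=np.array([-.101,.9949]);v=np.array([.9949,.101])
from scipy.spatial.transform import Rotation as Ro
R=Ro.from_quat(np.roll(o["eef_rot"],-1)).as_matrix()
print("t",o["time_s"],"rail x,s",((P[:2]-m)@v).round(4),((P[:2]-m)@u).round(4),"z",P[2].round(4),"F",o["wrist_force"].round(1),"op",o["opening"],"tx",R[:,0].round(3),"ty",R[:,1].round(3))
E
python3 st.py
```

```text
time_s: 1.35
eef_pos: [0.5011, -0.0869, 0.2309]
eef_rot: [-0.0, 0.999, 0.054, -0.0]
wrist_force: [-0.8, -1.0, 0.3]
opening: -0.001
grasp_force: 0.0
t 1.35 rail x,s 0.0016 -0.1121 z 0.2309 F [-0.8 -1.   0.3] op -0.0013435118900133461 tx [ 0.994  0.107 -0.   ] ty [ 0.107 -0.994 -0.001]
```

```bash
python3 jog.py '[[0,0,0.05,0,0,0,0],[0,0,0.1,0,0,0,0],[0,0,0.14,0,0,0,0],[0,0,0.17,0,0,0,0],[0,0,0.19,0,0,0,0],[0,0,0.19,0,0,0,0]]' ; python3 st.py
python3 - <<'E'
from h import *
a=camera("scene")[110:290,130:330]
cv2.imwrite("pics/s1.png",cv2.resize(a,None,fx=3,fy=3,interpolation=2))
E
```

```text
time_s: 2.1
eef_pos: [0.4981, -0.09, 0.0395]
eef_rot: [-0.001, 0.999, 0.051, -0.002]
wrist_force: [-0.1, 0.4, -0.0]
opening: -0.005
grasp_force: 0.0
t 2.1 rail x,s -0.0017 -0.115 z 0.0395 F [-0.1  0.4 -0. ] op -0.0045261421991152195 tx [ 0.995  0.102 -0.004] ty [ 0.102 -0.995 -0.002]
```

View pics/s1.png

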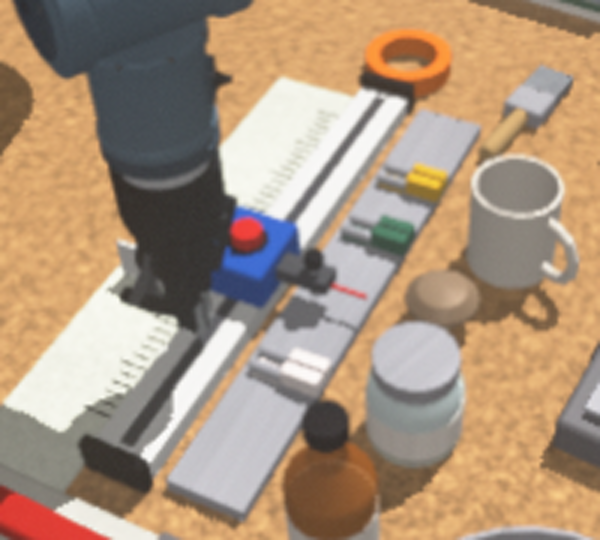

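The shut fingers stand behind the stop's -y face at (195,310), over the rail and clear of everything. Next I approach until they touch.

```bash
python3 jog.py '[[0,-0.01,0,0,0,0,0],[0,-0.018,0,0,0,0,0],[0,-0.022,0,0,0,0,0],[0,-0.025,0,0,0,0,0],[0,-0.028,0,0,0,0,0],[0,-0.031,0,0,0,0,0],[0,-0.034,0,0,0,0,0],[0,-0.037,0,0,0,0,0],[0,-0.040,0,0,0,0,0]]' ; python3 st.py
cat > lk.py <<'E'
from h import *
import sys
im=camera("top")
m=np.array([.48816,.02452]);u=np.array([-.101,.9949]);v=np.array([.9949,.101])
for b,s in blobs(im,*COL["red"]):
    P=plane("top",b,.074); d=P[:2]-m
    if abs(d@v)<.05: print("lock",b,s[4],"x,s",(d@v).round(4),(d@u).round(4))
cv2.imwrite("pics/last_top.png",im)
E
python3 lk.py
```

```text
time_s: 3.28
eef_pos: [0.4959, -0.0503, 0.0413]
eef_rot: [0.0, 0.999, 0.051, 0.0]
wrist_force: [-0.0, -1.3, -0.4]
opening: 0.002
grasp_force: 0.7
t 3.275 rail x,s 0.0002 -0.0752 z 0.0413 F [-0.  -1.3 -0.4] op 0.001660641884675141 tx [0.995 0.103 0.   ] ty [ 0.103 -0.995  0.   ]
lock [427.2, 246.0] 1248 x,s -0.0427 -0.3306
```

```bash
sed -i 's/"top"/"scene"/g; s/COL\["red"\])/COL["red"],6)/; s/last_top/last_scene/' lk.py; python3 lk.py; python3 - <<'E'
from h import *
m=np.array([.48816,.02452]);u=np.array([-.101,.9949])
print("initial, same method",(plane("scene",(211.2,186.2),.074)[:2]-m)@u)
E
```

```text
lock [214.9, 184.7] 7 x,s 0.0066 -0.0278
lock [121.7, 274.0] 1346 x,s -0.0398 -0.3241
initial, same method -0.03599305954404186
```

In contact: the force is -1.3 N and the stop has moved about 8 mm. I keep pushing slowly.

```bash
python3 jog.py '[[0,-0.005,0,0,0,0,0],[0,-0.01,0,0,0,0,0],[0,-0.015,0,0,0,0,0],[0,-0.02,0,0,0,0,0],[0,-0.025,0,0,0,0,0],[0,-0.03,0,0,0,0,0],[0,-0.035,0,0,0,0,0],[0,-0.04,0,0,0,0,0],[0,-0.045,0,0,0,0,0],[0,-0.05,0,0,0,0,0]]'|grep force;  python3 jog.py '[[0,-0.002,0,0,0,0,0],[0,-0.004,0,0,0,0,0],[0,-0.006,0,0,0,0,0],[0,-0.008,0,0,0,0,0],[0,-0.01,0,0,0,0,0],[0,-0.012,0,0,0,0,0],[0,-0.014,0,0,0,0,0]]';python3 st.py; python3 lk.py
```

```text
wrist_force: [0.9, -2.3, 0.1]
grasp_force: 0.9
time_s: 5.5
eef_pos: [0.4893, 0.0135, 0.0413]
eef_rot: [-0.0, 0.999, 0.051, -0.0]
wrist_force: [0.4, -0.9, 0.1]
opening: -0.0
grasp_force: 0.5
t 5.5 rail x,s 0.0 -0.0111 z 0.0413 F [ 0.4 -0.9  0.1] op -0.00021740459374743295 tx [ 0.995  0.103 -0.   ] ty [ 0.103 -0.995 -0.   ]
lock [227.4, 168.3] 7 x,s 0.0065 0.0371
lock [122.2, 274.2] 1288 x,s -0.0385 -0.3241
```

```bash
python3 jog.py '[[0,-0.002,0,0,0,0,0],[0,-0.004,0,0,0,0,0],[0,-0.006,0,0,0,0,0]]'|grep wrist;  python3 jog.py '[[0,-0.002,0,0,0,0,0],[0,-0.004,0,0,0,0,0],[0,-0.006,0,0,0,0,0]]'|grep wrist; python3 st.py; python3 lk.py;python3 jog.py '[[0,-0.003,0,0,0,0,0],[0,-0.006,0,0,0,0,0],[0,-0.009,0,0,0,0,0]]'|grep wrist;python3 jog.py '[[0,-0.003,0,0,0,0,0],[0,-0.006,0,0,0,0,0],[0,-0.009,0,0,0,0,0]]'|grep wrist; python3 jog.py '[[0,-0.003,0,0,0,0,0],[0,-0.006,0,0,0,0,0],[0,-0.009,0,0,0,0,0],[0,-0.012,0,0,0,0,0]]';python3 st.py; python3 lk.py
```

```text
wrist_force: [-0.4, -2.5, 0.9]
wrist_force: [0.3, -0.2, -0.3]
t 6.3 rail x,s -0.0001 0.0014 z 0.0412 F [ 0.3 -0.2 -0.3] op 0.0001469851606097284 tx [ 0.995  0.103 -0.   ] ty [ 0.103 -0.995 -0.001]
lock [229.9, 165.7] 9 x,s 0.0077 0.0486
lock [122.3, 274.3] 1290 x,s -0.0382 -0.3242
wrist_force: [-0.1, -3.4, -0.8]
wrist_force: [0.5, -0.2, -0.3]
time_s: 7.6
eef_pos: [0.4851, 0.0553, 0.0413]
eef_rot: [0.0, 0.999, 0.051, 0.0]
wrist_force: [-0.2, -1.1, 0.1]
opening: 0.001
grasp_force: 0.7
t 7.6 rail x,s 0.0 0.0309 z 0.0413 F [-0.2 -1.1  0.1] op 0.0006422444276855498 tx [0.995 0.103 0.   ] ty [ 0.103 -0.995  0.   ]
lock [235.0, 159.3] 11 x,s 0.0082 0.0763
lock [122.0, 274.0] 1282 x,s -0.0392 -0.3239
```

Past green. On to just before yellow's bars, then in small steps.

```bash
python3 jog.py '[[0,-0.004,0,0,0,0,0],[0,-0.008,0,0,0,0,0],[0,-0.012,0,0,0,0,0],[0,-0.016,0,0,0,0,0],[0,-0.02,0,0,0,0,0],[0,-0.024,0,0,0,0,0],[0,-0.027,0,0,0,0,0]]'|grep wrist;for i in 1; do python3 lk.py; done;  python3 jog.py '[[0,-0.002,0,0,0,0,0],[0,-0.004,0,0,0,0,0]]'|grep wrist; python3 lk.py; python3 jog.py '[[0,-0.002,0,0,0,0,0],[0,-0.004,0,0,0,0,0]]'|grep wrist;python3 lk.py; python3 jog.py '[[0,-0.002,0,0,0,0,0],[0,-0.004,0,0,0,0,0]]'|grep wrist; python3 st.py; python3 lk.py
```

```text
wrist_force: [0.1, -1.2, -0.1]
lock [239.5, 153.2] 11 x,s 0.0078 0.1033
lock [121.3, 273.6] 1229 x,s -0.0411 -0.3238
wrist_force: [0.1, -0.5, -1.4]
lock [240.1, 152.6] 9 x,s 0.0082 0.1062
lock [121.1, 273.4] 1210 x,s -0.0417 -0.3236
wrist_force: [-1.0, -4.3, 0.4]
lock [240.8, 151.5] 10 x,s 0.0078 0.1111
lock [121.0, 273.4] 1205 x,s -0.0419 -0.3236
wrist_force: [-0.5, -2.4, 1.2]
t 9.425 rail x,s -0.0001 0.0699 z 0.0413 F [-0.5 -2.4  1.2] op -0.002266941094186826 tx [ 0.995  0.102 -0.   ] ty [ 0.102 -0.995 -0.   ]
lock [241.5, 150.5] 8 x,s 0.0077 0.1157
lock [120.9, 273.3] 1200 x,s -0.0422 -0.3236
```

```bash
f(){ grep -E "wrist|pos" | tr '\n' ' '; }; python3 jog.py '[[0,-0.001,0,0,0,0,0],[0,-0.001,0,0,0,0,0]]'|f; python3 lk.py|head -1; python3 jog.py '[[0,-0.001,0,0,0,0,0],[0,-0.001,0,0,0,0,0]]'|f; python3 lk.py|head -1; python3 jog.py '[[0,-0.001,0,0,0,0,0],[0,-0.001,0,0,0,0,0]]'|f; python3 lk.py|head -1; python3 - <<'E'
from h import *
a=camera("scene")[90:250,160:320]
cv2.imwrite("pics/s2.png",cv2.resize(a,None,fx=3.7,fy=3.7,interpolation=2))
E
```

```text
eef_pos: [0.4809, 0.0954, 0.0413] wrist_force: [1.1, -0.8, 0.6] lock [241.9, 150.2] 10 x,s 0.0081 0.1172
eef_pos: [0.4808, 0.0961, 0.0413] wrist_force: [-0.5, 0.4, -0.5] lock [242.0, 150.0] 9 x,s 0.008 0.1181
eef_pos: [0.4807, 0.0971, 0.0413] wrist_force: [-0.3, 0.1, 0.5] lock [242.0, 149.8] 10 x,s 0.0076 0.1189
```

View pics/s2.png

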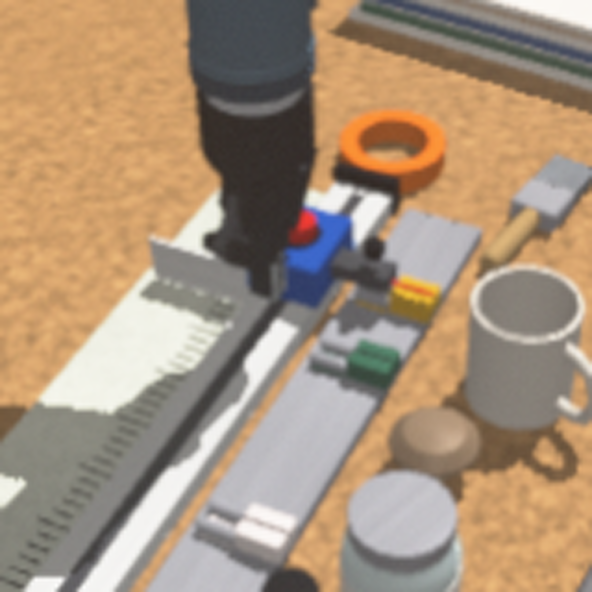

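The picture shows the red pointer over the yellow tab at (412,288), and the push force has dropped to about zero, so the pin is being pulled in. I push 2 mm more, then back off and check from the top.

```bash
f(){ grep -E "wrist|pos" | tr '\n' ' '; }; python3 jog.py '[[0,-0.001,0,0,0,0,0],[0,-0.002,0,0,0,0,0],[0,-0.002,0,0,0,0,0]]'|f; python3 lk.py|head -1; python3 jog.py '[[0,0.01,0,0,0,0,0],[0,0.03,0,0,0,0,0],[0,0.05,0,0,0,0,0],[0,0.05,-0.05,0,0,0,0],[0,0.05,-0.1,0,0,0,0],[0,0.1,-0.12,0,0,0,0],[0,0.15,-0.12,0,0,0,0],[0,0.15,-0.12,0,0,0,0]]'|f; python3 st.py; python3 - <<'E'
from h import *
im=camera("top");cv2.imwrite("pics/top2.png",im);print(blobs(im,*COL["red"]),blobs(im,*COL["yellow"]),blobs(im,*COL["blue"]))
s=camera("scene");cv2.imwrite("pics/scene2.png",s);print([b for b in blobs(s,*COL["red"],6)])
m=np.array([.48816,.02452]);u=np.array([-.101,.9949])
for n,i in(("top",im),("scene",s)):
  for b,_ in blobs(i,*COL["red"],6): 
    P=plane(n,b,.074);print(n,(P[:2]-m)@u)
c=im[190:290,170:310]; cv2.imwrite("pics/ct2.png",cv2.resize(c,None,fx=5,fy=5,interpolation=2))
E
```

```text
eef_pos: [0.4805, 0.099, 0.0413] wrist_force: [0.0, -0.8, 0.1] lock [242.9, 148.4] 11 x,s 0.0072 0.1252
eef_pos: [0.4965, -0.0539, 0.162] wrist_force: [0.5, 0.6, 1.1] t 11.85 rail x,s 0.0003 -0.0788 z 0.162 F [0.5 0.6 1.1] op 0.002056375662405898 tx [0.995 0.098 0.001] ty [ 0.098 -0.995  0.001]
[([420.6, 209.1], [413, 186, 18, 48, 477]), ([226.2, 249.9], [221, 245, 11, 11, 96])] [([227.3, 212.4], [225, 207, 5, 12, 47]), ([220.4, 212.9], [219, 208, 4, 11, 31])] [([91.3, 110.6], [0, 48, 138, 113, 1396]), ([9.9, 51.9], [0, 51, 24, 3, 61]), ([227.5, 250.0], [212, 237, 31, 27, 547])]
[([241.3, 148.4], [239, 147, 6, 4, 20]), ([154.5, 290.5], [126, 276, 56, 31, 555])]
top -0.3290582516946271
top 0.12765509588915575
scene 0.12346930965699612
scene -0.32570739414524896
```

View pics/ct2.png

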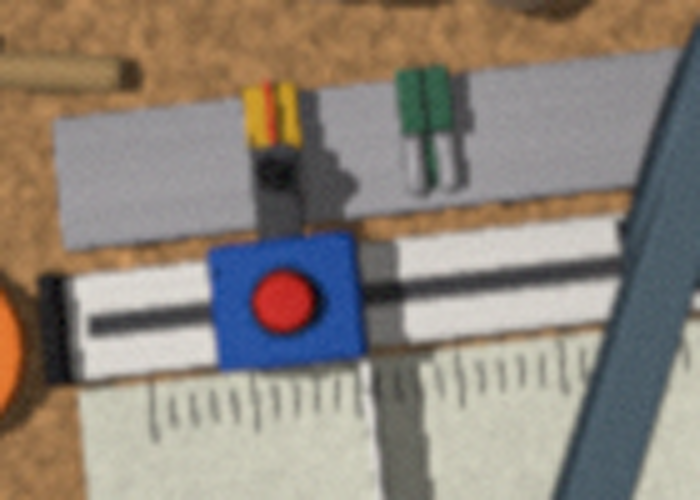

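The stop sits in the yellow notch: the pointer (270,110) lies on the yellow centre line, and the lock measures s=0.1277 against the marker's 0.127. Next I move above the button.

```bash
python3 jog.py '[[0,-0.04,0,0,0,0,0],[0,-0.08,0,0,0,0,0],[0,-0.12,0,0,0,0,0],[0,-0.16,0,0,0,0,0],[0,-0.19,0,0,0,0,0],[0,-0.206,0,0,0,0,0],[0,-0.206,0.03,0,0,0,0],[0,-0.206,0.06,0,0,0,0],[0,-0.206,0.078,0,0,0,0],[0,-0.206,0.078,0,0,0,0]]' >/dev/null; python3 st.py; python3 jog.py '[[0,0,0,0,0,0,0],[0,0,0,0,0,0,0]]' >/dev/null; python3 st.py; python3 - <<'E'
from h import *
a=camera("scene")[90:250,160:320]
cv2.imwrite("pics/s3.png",cv2.resize(a,None,fx=3.7,fy=3.7,interpolation=2))
E
```

```text
t 13.2 rail x,s -0.0018 0.1309 z 0.0817 F [-0.1 -1.2 -0.5] op -0.001531229961591633 tx [ 0.995  0.103 -0.004] ty [ 0.103 -0.995  0.   ]
t 13.45 rail x,s 0.0007 0.1308 z 0.0844 F [-0.4  0.7 -0.8] op 0.00011428345919218763 tx [0.995 0.103 0.002] ty [ 0.103 -0.995  0.   ]
```

View pics/s3.png

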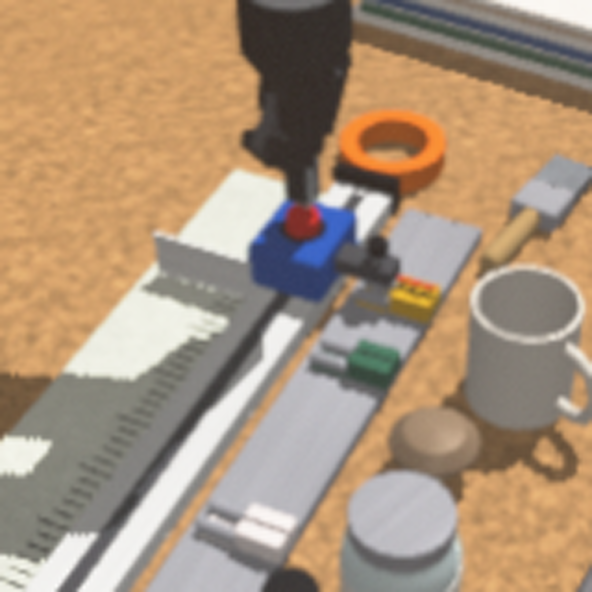

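The fingertips are directly over the red button (303,222), about 10 mm up. I shift 3 mm back and press in small steps.

```bash
f(){ grep -E "wrist|pos" | tr '\n' ' ';echo; }; python3 jog.py '[[0,0.003,0.004,0,0,0,0],[0,0.003,0.008,0,0,0,0],[0,0.003,0.01,0,0,0,0],[0,0.003,0.011,0,0,0,0]]'|f; python3 jog.py '[[0,0,0.001,0,0,0,0],[0,0,0.002,0,0,0,0],[0,0,0.003,0,0,0,0]]'|f;  python3 jog.py '[[0,0,0.001,0,0,0,0],[0,0,0.002,0,0,0,0],[0,0,0.003,0,0,0,0]]'|f; python3 jog.py '[[0,0,0.001,0,0,0,0],[0,0,0.001,0,0,0,0]]'|f;  python3 st.py
```

```text
eef_pos: [0.4749, 0.1515, 0.0723] wrist_force: [-1.9, -0.2, 4.1] 
eef_pos: [0.4749, 0.1516, 0.0692] wrist_force: [-2.8, -1.3, 4.1] 
eef_pos: [0.475, 0.1517, 0.0662] wrist_force: [-2.4, -1.5, 3.9] 
eef_pos: [0.4751, 0.1517, 0.0659] wrist_force: [-5.5, -2.4, 10.5] 
t 15.0 rail x,s -0.0002 0.1278 z 0.0659 F [-5.5 -2.4 10.5] op -0.0016133625462168713 tx [ 0.995  0.103 -0.   ] ty [ 0.103 -0.995  0.   ]
```

The button bottomed at 10.5 N and z=0.066. I hold briefly, lift straight up, move clear and check.

```bash
python3 jog.py '[[0,0,0.0005,0,0,0,0],[0,0,0,0,0,0,0],[0,0,-0.01,0,0,0,0],[0,0,-0.04,0,0,0,0],[0,0,-0.09,0,0,0,0],[0,0.05,-0.12,0,0,0,0],[0,0.1,-0.13,0,0,0,0],[0,0.15,-0.13,0,0,0,0],[0,0.2,-0.13,0,0,0,0],[0,0.2,-0.13,0,0,0,0]]'; python3 jog.py '[[0,0,0,0,0,0,0],[0,0,0,0,0,0,0]]' >/dev/null; python3 - <<'E'
from h import *
m=np.array([.48816,.02452]);u=np.array([-.101,.9949]);L={}
for n in("top","scene"):
  i=camera(n);cv2.imwrite(f"pics/{n}9.png",i)
  for b,s in blobs(i,*COL["red"],6):
    q=(plane(n,b,.066)[:2]-m)@u
    if q>-.2: L[n]=b;print(n,b,s[4],"s",q)
  if n=="top":print([b for b in blobs(i,*COL["blue"]) if b[0][0]>150])
print(two(L["top"],L["scene"]))
c=np.hstack([cv2.imread("pics/top9.png")[120:320,130:400],cv2.imread("pics/scene9.png")[100:300,170:340]])
cv2.imwrite("pics/fin.png",cv2.resize(c,None,fx=1.8,fy=1.8,interpolation=2))
E
```

```text
time_s: 16.25
eef_pos: [0.4964, -0.0503, 0.1958]
eef_rot: [0.0, 0.999, 0.049, 0.001]
wrist_force: [-0.2, 0.3, 0.0]
opening: -0.0
grasp_force: 0.0
top [226.4, 249.9] 95 s 0.127855103847819
[([227.5, 249.9], [212, 237, 31, 27, 559])]
scene [241.6, 150.4] 25 s 0.1249207060369947
(array([0.47631239, 0.15220412, 0.06286448]), np.float64(0.00045238356811113696))
```

View pics/fin.png

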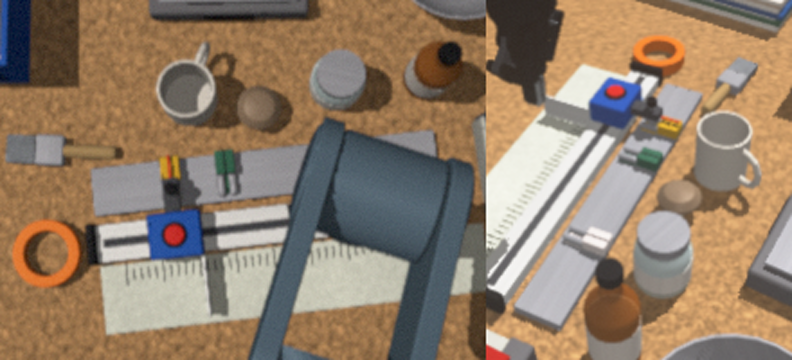

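The stop is still in the yellow notch (s=0.128). The button measures about 63 mm high against 72 mm before by the same two-view method. The bystanders are untouched and the arm is clear.

```bash
python3 -c "
from bench import ctrl, camera, camera_params, get_obs
print(ctrl.hand_in())"
```

```text
the job is handed in; nothing more can be done
None
```

The stop is in the yellow notch with the lock pressed fully down, the arm is clear, and the job was handed in at about 17 s; the hand-in gave no verdict.

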